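# Two-button start of a brass marking fixture

### The arm

A 6-joint arm with a two-finger parallel gripper is mounted at the origin on the work surface. World frame = base frame: x ahead of the robot, y to its left, z up, the work surface at z = 0. Lengths are in mm, angles in rad, forces in N, time in s.
With the tool pointing down it reaches from about 275 to 750 mm from the base axis. Payload 10.2 kg.
Tool frame: the origin (TCP) lies midway between the tips of the shut fingers; the grasp point (between the pads) lies 19 mm behind it; z points along the fingers, y is the line along which they close (so a half turn about z gives the same grasp; the last joint's range is limited). The gripper opens to 85 mm and grips with 20 to 120 N. Pads are 22 mm wide; open, the fingers measure 114 mm over their backs; the gripper's body (76 mm by 85 mm) begins 54 mm behind the grasp point. The pads swing forward as they close: fully open they stand 13 mm farther back than shut.
Start: joints at [-1.546, 0.313, 1.498, -0, 1.331, -0.223], TCP at [128.754, -508.973, 231.294] pointing down, gripper open.
Joint ranges: [-2.94, 2.94], [-0.97, 2.17], [0.19, 2.56], [-1.23, 4.37], [0.02, 3.11], [-2.88, 2.88]. Speed limits (rad/s): [2.39, 2.39, 3.01, 3.14, 3.14, 3.14].

### API

Orientations are given as a unit quaternion [w, x, y, z].
In Python, from rig import ctrl gives the robot as it stands.
- The arm moves only by the tool send_rows, never from a script. Its argument "targets" is a list of rows, each an object with "offset": the shift along the world's x, y, z in cm, a list of three; "spin": the turn about the world's z in rad. A call has 1 to 8 rows; each row is the pose to reach, as a shift and turn from the pose commanded when the call began; what a row does not reach only later rows make up. A row lasts 1/12 s, in which the tool goes at most 41.7 mm and 7.16 degrees, less where a joint would pass 70% of its speed; a pose out of reach is approached as far as the arm can. A call with a gripper value outside its range is refused whole. "grip" is the opening, from 0 (shut) to 1 (fully open), set as the call begins (left out, the last holds). The fingers move at their own pace and stop on an object; "squeeze" is the grip in N (left out, the last holds). Time passes only in rows, so rows that repeat a pose let the fingers close. It gives the time, the measured TCP pose, the force, the opening and the grip force at its end, in the units of the state.
- ctrl.sense(): the state, without advancing time (a new reading comes with each control period).
- ctrl.capture(name): name is "scene" or "top" or "wrist"; returns (picture, depth): 420x560x3 uint8, red, green, blue; 420x560 float32, mm along the optical axis (not along the pixel's ray), 0 where there is no reading.
- ctrl.calibration(name): a dict with "fx", "fy", "cx", "cy" (pixels), "k1" (the pictures are not rectified: a ray, as slopes to the right and down, at radius r is drawn at 1 + k1 r^2 times it, then the intrinsics apply), "view" (4x4, takes a point from world to camera coordinates); the wrist camera has in their place "mount" (4x4, takes a point from camera to tool coordinates, whose origin is the TCP and whose axes are the flange's). Camera axes: x right, y down, z forward; pixel columns grow to the right and rows downward; lengths in mm; the calibration is good to about 2 mm. A picture is of the moment at which its call begins: read the wrist's pose just before it. calibration takes no time and is no camera call.
- ctrl.finish_job(): hands the job in; it is judged then, once.
Trained networks look in the newest picture that a camera, given by its name, has taken for a name from the list of things; names that differ only in an ending like _2 or _b are one class to them, and where a whole thing is asked for, a point or a joint stands for the part that bears it (a point fixed in the world has none). Each returns a list of dicts, best first, with "conf" (0 to 1); they miss things now and then, are a little off and sometimes report something else, mostly with a low value. They report only what shows in the picture. A call takes as long as a camera call. They do not tell look-alikes from the thing itself.
- ctrl.search_frame(camera, query): "box" ([left, top, right, bottom] in pixels, round what is visible of it).
- ctrl.place_of(camera, query): "uv" ([column, row] in pixels: a listed point, or the origin of a listed thing).
The state is a dict: "time_s": time; "joints": joint angles; "dq": joint speeds; "tau": joint torques, N m; "eef_pos": TCP position; "ee_rot": TCP orientation; "force": force on the tool from outside, world axes, zero at the start; "wrist_torque": the same for the moment, N m; "grip_width": opening from 0.0 (shut) to 1.0 (fully open); "grip_force": force on a finger pad.
Only numpy, scipy, OpenCV 4.12 (cv2) and the standard library are available. Lean on these libraries where they do the work, as an engineer would, in place of code of your own. Each camera call takes 0.05 s, during which the arm holds its last target. There are 200 camera calls.

### The job

Send the brass candle cup under the marking head: press both green buttons down together, one fingertip on each, and keep both held down until the shuttle has carried the cup all the way to its end stop; only then let both buttons come up and move clear. Do not pick up or tip the cup, do not press the red stop button, and leave everything else where it stands.

Things in the scene. Friction and masses are not known exactly. Their poses are not given: they have to be found in the camera images.
- fixture: marking fixture, screwed down: grey base 240 x 300 x 20 mm, origin under its centre, x away from the operator, y left, z up. Blue plinth with two green buttons at x = -70 mm, top 45 mm above the table. Track along y at x = +70 mm; at its right end a green marking head (column at y = -130 mm; arm 190 mm high, x 47 to 93 mm, reaching y = -22 mm over the track)
- button_left_top (a point): centre of the top of the left green button, a flat round cap 26 mm across; 60 mm above the table when up; at x = -70, y = +28 mm of the fixture. It stands in a black collar 38 mm across whose top is 10 mm below the cap's top. The point goes down with the cap
- button_right_top (a point): centre of the top of the right green button, the same, at x = -70, y = -28 mm of the fixture: the two caps are 56 mm apart, centre to centre, with a 30 mm gap between them
- button_left (a joint): how far the left green button is pressed, m: 0 up, 0.008 fully down. Springs back up by itself; starts to move at 1.2 N, fully down at 4.5 N. Pressed more than about 0.005 m, its catch frees the shuttle
- button_right (a joint): the same for the right green button, with a catch of its own: the shuttle runs only while both buttons are down, and is caught at the next 10 mm notch when either comes up
- shuttle (a joint): travel of the shuttle along its track, m: 0 at the loading end (left), 0.100 at the end stop under the marking head (right; towards -y of the fixture). A spring drives it with about 3 N against a damper: with both buttons held down it takes about 2.5 to 3 s for the whole way. It stays at the end when the buttons come up
- shuttle_nest (a point): middle of the aluminium shuttle plate's top (plate 64 x 90 mm, 40 mm above the table), inside the orange ring, 7 mm high, in which the cup stands; at x = +70 mm of the fixture, y = +60 mm at the loading end and -40 mm at the end stop
- cup: brass candle cup to be marked, foot 44 mm across, 46 mm high, standing loose in the shuttle's orange ring; origin under its foot, z up
- stop (a joint): how far the red mushroom stop button is pressed, m: 0 up, 0.005 fully down. Leave it alone
- stop_top (a point): top of the red mushroom stop button, 34 mm across, 59 mm above the table, on a yellow base at x = -80, y = -115 mm of the fixture
- cup_done: finished brass candle cup, same shape as the cup (44 mm wide foot, 46 mm high), standing on the left front corner of the fixture's base; origin under its foot. Bystander, loose
- finial: small copper-coloured finial, 26 mm wide, 34 mm high, standing on the fixture's base between the green buttons and the track; origin under its foot. Bystander, loose
- candlestick: brass candlestick, 90 mm wide foot, 180 mm high, standing on the table; origin under its foot. Bystander, loose
- bell: brass hand bell, 80 mm wide, 95 mm high, standing on the table; origin under its rim. Bystander, loose
- bowl: dark steel bowl, 120 mm wide, 45 mm high, on the table; origin under its foot. Bystander, loose
- carton: small cardboard carton 100 x 80 x 70 mm on the table; origin under its centre. Bystander, loose
- screwdriver: screwdriver with an orange handle lying on the table. Bystander, loose
Mind the look-alikes: they are no part of the job. What is shaped like the cup but blue or grey is not meant.

How it is judged:
By the outcome, as a careful person would: the job done as asked, in the order asked, and still so for the second after the job is handed in, with the robot touching nothing.
It also fails if it takes over 35 s, if anything falls off the work surface, if the arm or the gripper's body presses on something with over 40 N, if the wrist force passes 120 N, or if a joint passes its speed limit or range.

## Working session

There is one attempt and no reset: what is moved stays moved. The work goes in short steps, Python scripts to look and compute and a tool call to move; the robot and the scene stay as the last step left them, time stands still between calls to the robot, and variables do not carry over. Pictures are saved under pics/ and viewed, at most 10 in all, crops included, and the job is handed in when it is done.

Besides the shell and the picture viewer there is one more tool, called as name(argument=value, ...) on one line, values as JSON. send_rows: Moves the arm, as the interface text tells. Its arguments: {"type":"object","properties":{"targets":{"type":"array"},"grip":{"type":"number"},"squeeze":{"type":"number"}},"required":["targets"]}

```bash
mkdir -p pics; cat > h.py <<'E'
from rig import ctrl
import numpy as np, cv2
from scipy.spatial.transform import Rotation as R
def cam(n):
    c=ctrl.calibration(n)
    if 'view' in c: T=np.linalg.inv(np.array(c['view']))
    else:
        s=ctrl.sense(); q=s['ee_rot']; W=np.eye(4)
        W[:3,:3]=R.from_quat([q[1],q[2],q[3],q[0]]).as_matrix(); W[:3,3]=s['eef_pos']; T=W@np.array(c['mount'])
    return c,T
def ray(c,T,uv):
    d=np.array([(uv[0]-c['cx'])/c['fx'],(uv[1]-c['cy'])/c['fy']]); s=d.copy()
    for _ in range(20): s=d/(1+c['k1']*(s@s))
    return T[:3,3],T[:3,:3]@np.array([s[0],s[1],1])
def at_z(c,T,uv,z):
    o,d=ray(c,T,uv); return o+d*(z-o[2])/d[2]
def at_depth(c,T,uv,D):
    o,d=ray(c,T,uv); u,v=int(round(uv[0])),int(round(uv[1]))
    p=D[max(v-2,0):v+3,max(u-2,0):u+3]; p=p[p>0]
    return o+d*np.median(p) if len(p) else None
def tri(rays):
    A=0;b=0
    for o,d in rays:
        d=d/np.linalg.norm(d);P=np.eye(3)-np.outer(d,d);A=A+P;b=b+P@o
    return np.linalg.solve(A,b)
E
cat > l.py <<'E'
from h import *
s=ctrl.sense(); print(s['ee_rot'],s['grip_width'])
np.set_printoptions(precision=1,suppress=True)
Rs={}
ims=[]
for n in ['scene','top']:
    c,T=cam(n); im,D=ctrl.capture(n); ims.append(im)
    cv2.imwrite(f'pics/{n}0.png',im[:,:,::-1])
    for q in ['button_left_top','button_right_top','shuttle_nest','stop_top','cup','cup_done','finial','candlestick','bell','fixture']:
        for r in ctrl.place_of(n,q)[:2]:
            print(n,q,round(r['conf'],2),np.array(r['uv']),'depth:',at_depth(c,T,r['uv'],D))
            Rs.setdefault(q,{}).setdefault(n,ray(c,T,r['uv']))
for q,v in Rs.items():
    if len(v)==2: print('tri',q,tri(v.values()))
E
python3 l.py
```

```text
[-6.56815689e-04  9.92334392e-01  1.23580008e-01  6.95145144e-05] 0.9992644460213822
scene button_left_top 0.62 [261.9 186.2] depth: [525.9 -31.   57.4]
scene button_right_top 0.65 [241.8 195.7] depth: [546.2 -86.3  59.8]
scene button_right_top 0.28 [348.9 142.2] depth: [372.6 271.5   2.7]
scene shuttle_nest 0.97 [306.6 214.2] depth: [635.6  52.   56.4]
scene shuttle_nest 0.67 [438.8 203.9] depth: [667.7 397.1  31.4]
scene stop_top 0.45 [207.9 211.4] depth: [ 573.  -173.8   58.2]
scene cup 0.77 [375.6 217.5] depth: [654.3 233.2   8.7]
scene cup 0.76 [386.5 252.7] depth: [758.1 215.1  12. ]
scene cup_done 0.6 [288.3 182.2] depth: [504.5  45.1  28.4]
scene candlestick 0.67 [109.6 270.8] depth: [ 657.2 -412.5   21.3]
scene bell 0.74 [437.3 204.3] depth: [665.6 395.4  27.6]
scene fixture 0.83 [269.1 219.6] depth: [706.5 -58.  166.2]
scene fixture 0.74 [212.2 209.5] depth: [ 571.5 -163.1   60.4]
top button_left_top 0.61 [284.1 236.1] depth: [504.2 -31.1  55.4]
top button_left_top 0.52 [188.1 278.5] depth: [377.5 273.5  20.9]
top button_right_top 0.55 [300.9 223.4] depth: [542.6 -84.1  58.
[... 236 characters left out ...]
]
top cup_done 0.57 [258.2 240.6] depth: [491.8  49.5  64.1]
top finial 0.49 [272.6 211.9] depth: [580.8   3.2  49.3]
top finial 0.43 [144.7 195.8] depth: [638.4 400.5  54. ]
top candlestick 0.55 [401.9 192.2] depth: [ 635.7 -406.7   42.7]
top candlestick 0.48 [324.4 217. ] depth: [ 561.3 -158.2   54.9]
top bell 0.95 [145.8 196.6] depth: [636.3 398.2  49.6]
top bell 0.46 [255.6 199.4] depth: [617.9  54.7  84.1]
tri button_left_top [505.3 -29.1  33.6]
tri button_right_top [542.6 -85.   55.3]
tri shuttle_nest [632.   49.4  52.9]
tri stop_top [ 557.4 -168.1   36.7]
tri cup [ 685.  -129.4  439.4]
tri cup_done [492.   50.1  13.3]
tri candlestick [ 640.6 -420.1   -5. ]
tri bell [644.  415.3  -4.4]
```

```bash
python3 -c "
import cv2
a=cv2.imread('pics/scene0.png')[130:310,150:420];b=cv2.imread('pics/top0.png')[140:290,200:370]
cv2.imwrite('pics/s1.png',cv2.resize(a,(795,530),interpolation=2));cv2.imwrite('pics/t1.png',cv2.resize(b,(680,600),interpolation=2))"
```

```text
(no output)
```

View pics/s1.png

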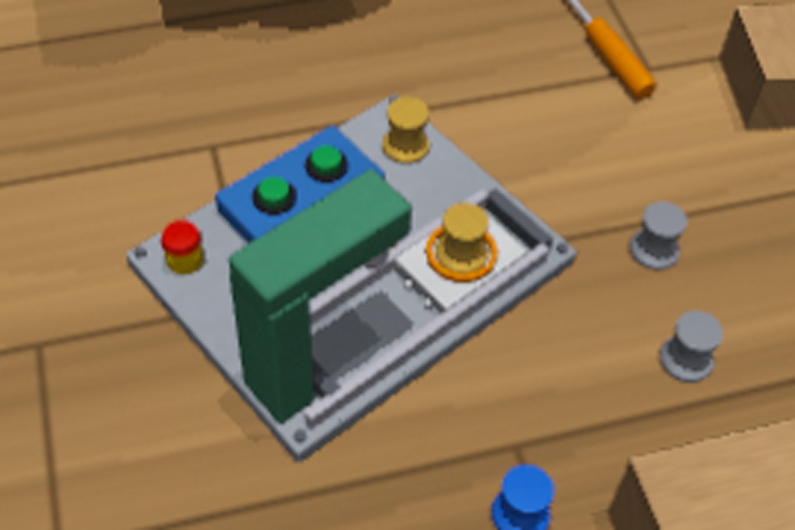

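View pics/t1.png

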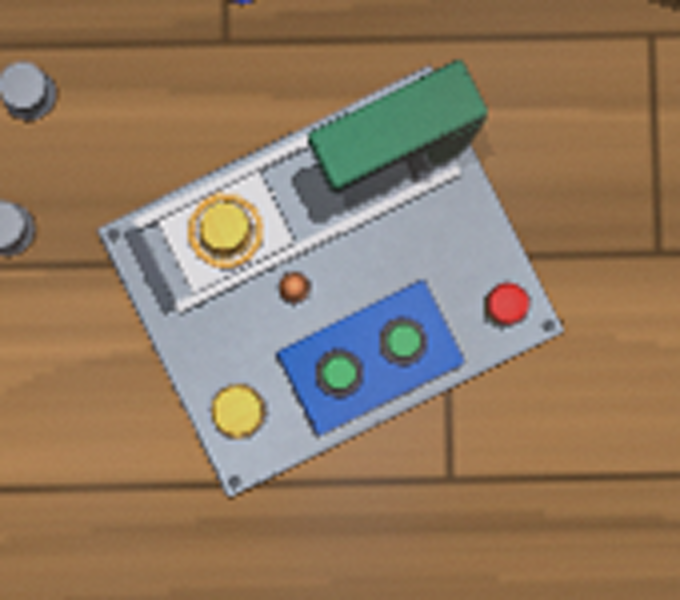

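The green buttons sit at top-view (285,233) left and (301,225.5) right. The only other cap is the red stop at (327,216), and nothing else is green and round. The brass cup is in the orange ring at (256,197), with the finial at (273,212) and cup_done at (259,243).

```bash
cat > m.py <<'E'
from h import *
np.set_printoptions(precision=2,suppress=True)
P={'scene':[(260.7,184.5),(242.7,195.5)],'top':[(284.8,233.2),(301,225.5)]}
rr=[[],[]]
for n in P:
    c,T=cam(n)
    a=[at_z(c,T,u,60) for u in P[n]]; print(n,a[0],a[1],np.linalg.norm(a[0]-a[1]))
    for i in 0,1: rr[i].append(ray(c,T,P[n][i]))
L,Rr=tri(rr[0]),tri(rr[1]); print('tri',L,Rr)
s=ctrl.sense(); q=s['ee_rot']; M=R.from_quat([q[1],q[2],q[3],q[0]]).as_matrix(); print(M)
d=(L-Rr)[:2]; print('fix y dir',np.degrees(np.arctan2(d[1],d[0])),'tool y',np.degrees(np.arctan2(M[1,1],M[0,1])))
print('mid',(L+Rr)/2,'tcp',s['eef_pos'],'mount',np.array(ctrl.calibration('wrist')['mount']))
E
python3 m.py
```

```text
scene [521.95 -33.14  60.  ] [546.2  -84.04  60.  ] 56.386800517548515
top [513.11 -33.33  60.  ] [536.01 -84.18  60.  ] 55.77091381980464
tri [513.6  -32.47  50.52] [536.67 -83.78  48.67]
[[ 0.97  0.25 -0.  ]
 [ 0.25 -0.97  0.  ]
 [-0.   -0.   -1.  ]]
fix y dir 114.20742294226986 tool y -75.80293548966897
mid [525.14 -58.13  49.59] tcp [ 128.74 -508.96  231.29] mount [[   0.     -0.95   -0.31   79.5 ]
 [   1.      0.     -0.      0.68]
 [   0.     -0.31    0.95 -141.49]
 [   0.      0.      0.      1.  ]]
```

send_rows(targets=[{"offset":[3.5,4,0],"spin":0.09},{"offset":[6,6.8,0],"spin":0.17},{"offset":[8.7,9.9,0],"spin":0.17},{"offset":[11.4,13,0],"spin":0.17},{"offset":[14.1,16.1,0],"spin":0.17},{"offset":[16.8,19.2,0],"spin":0.17},{"offset":[19.5,22.3,0],"spin":0.17},{"offset":[22.2,25.4,0],"spin":0.17}], grip=0.49)

```text
time_s: 1.77
eef_pos: [349.0, -256.2, 231.6]
ee_rot: [0.0, 0.978, 0.207, 0.0]
force: [1.5, -0.9, 0.4]
grip_width: 0.491
grip_force: 0.0
```

send_rows(targets=[{"offset":[2.5,2.8,0],"spin":0},{"offset":[5,5.6,0],"spin":0},{"offset":[7.5,8.4,0],"spin":0},{"offset":[10,11.2,0],"spin":0},{"offset":[12.5,14,0],"spin":0},{"offset":[15,16.8,0],"spin":0},{"offset":[17.4,19.7,0],"spin":0},{"offset":[17.4,19.7,0],"spin":0}])

```text
time_s: 2.43
eef_pos: [524.6, -56.6, 231.0]
ee_rot: [-0.001, 0.978, 0.21, 0.001]
force: [0.1, -0.5, 0.1]
grip_width: 0.492
grip_force: 0.0
```

```bash
cat > w.py <<'E'
from h import *
import sys
np.set_printoptions(precision=2,suppress=True)
n='wrist'; s=ctrl.sense(); c,T=cam(n); im,D=ctrl.capture(n); cv2.imwrite(f'pics/{sys.argv[1]}.png',im[:,:,::-1])
q=s['ee_rot']; M=R.from_quat([q[1],q[2],q[3],q[0]]).as_matrix()
print('tcp',np.array(s['eef_pos']),'tooly',np.degrees(np.arctan2(M[1,1],M[0,1])),s['grip_width'],s['time_s'],np.array(s['force']),np.array(s['joints']))
hsv=cv2.cvtColor(im,cv2.COLOR_RGB2HSV)
m=cv2.inRange(hsv,(45,90,40),(80,255,255)); m=cv2.morphologyEx(m,cv2.MORPH_OPEN,np.ones((3,3)))
k,l,st,ce=cv2.connectedComponentsWithStats(m)
for i in range(1,k):
    if st[i,4]>150: print(st[i],ce[i],'z60',at_z(c,T,ce[i],60),'D',at_depth(c,T,ce[i],D))
for q in ['button_left_top','button_right_top']:
    for r in ctrl.place_of(n,q)[:2]: print(q,round(r['conf'],2),np.array(r['uv']),at_z(c,T,r['uv'],60))
E
python3 w.py w1
```

```text
tcp [524.56 -56.61 230.98] tooly -65.78189109159496 0.4924185153167599 2.4333 [ 0.13 -0.46  0.12] [-0.33  0.32  1.49  0.    1.33  0.82]
[ 327    0  229   33 6509] [439.58  14.32] z60 [ 732.44 -121.67   60.  ] D [676.65 -81.78 188.87]
[249 172  22  23 405] [259.55 183.55] z60 [517.87 -32.91  60.  ] D [517.59 -32.93  58.89]
[299 172  24  22 401] [310.45 182.68] z60 [541.43 -82.89  60.  ] D [541.2  -83.13  58.68]
button_left_top 0.79 [257.8 184.3] [516.32 -31.5   60.  ]
button_right_top 0.88 [310.  185.3] [538.61 -83.72  60.  ]
```

View pics/w1.png

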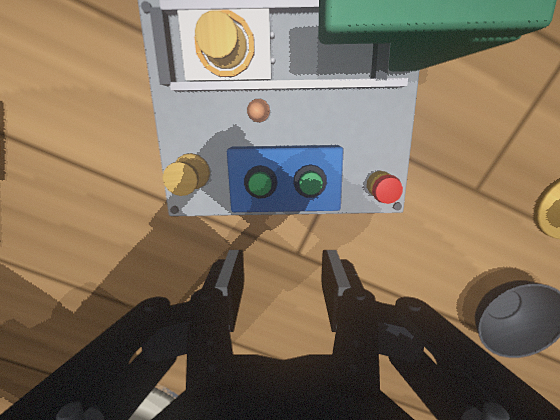

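The wrist view shows the left button at (260,183) and the right at (310,183), with the red stop at (387,189) well to the side. The cup is in its ring at (220,40), and both fingers are clear.

send_rows(targets=[{"offset":[0.4,-0.1,-4],"spin":0.01},{"offset":[0.5,-0.1,-8],"spin":0.01},{"offset":[0.5,-0.1,-12],"spin":0.01},{"offset":[0.5,-0.1,-14.5],"spin":0.01},{"offset":[0.5,-0.1,-14.5],"spin":0.01},{"offset":[0.5,-0.1,-14.5],"spin":0.01}])

```text
time_s: 3.08
eef_pos: [526.7, -63.0, 86.6]
ee_rot: [-0.0, 0.977, 0.211, -0.001]
force: [-0.1, -0.1, 0.7]
grip_width: 0.492
grip_force: 0.0
```

```bash
python3 w.py w2
```

```text
tcp [526.67 -62.96  86.57] tooly -65.5797228785848 0.4920830925095186 3.0833 [-0.11 -0.09  0.69] [-0.34  0.48  1.66 -0.    1.    0.8 ]
[ 212  214   42   40 1285] [232.34 233.58] z60 [520.34 -32.61  60.  ] D [519.75 -32.63  58.73]
[ 301  215   41   40 1221] [320.13 234.43] z60 [542.27 -82.19  60.  ] D [541.92 -82.5   58.97]
button_left_top 0.69 [231.5 237.4] [517.73 -33.08  60.  ]
button_right_top 0.82 [317.9 237.8] [539.67 -81.95  60.  ]
```

View pics/w2.png

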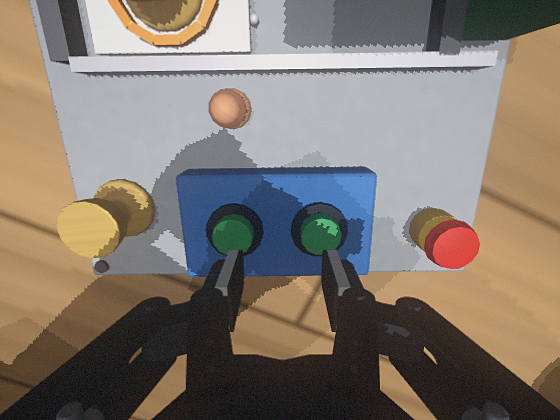

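The caps are at (233,234) and (321,235). The fingertips, at columns 232 and 333, are centred about 4 mm to the right and still behind the caps, so I'll re-check the pose once it settles.

send_rows(targets=[{"offset":[0,0,0],"spin":0},{"offset":[0,0,0],"spin":0}])

```text
time_s: 3.4
eef_pos: [527.7, -62.3, 87.6]
ee_rot: [0.001, 0.977, 0.212, 0.001]
force: [-0.2, -0.5, -0.5]
grip_width: 0.49
grip_force: 0.0
```

send_rows(targets=[{"offset":[0.2,0.45,-1],"spin":0},{"offset":[0.2,0.45,-2],"spin":0},{"offset":[0.2,0.45,-2],"spin":0},{"offset":[0.2,0.45,-2],"spin":0}])

```text
time_s: 3.73
eef_pos: [528.6, -57.2, 65.3]
ee_rot: [-0.001, 0.977, 0.212, -0.001]
force: [0.4, 0.5, 0.6]
grip_width: 0.493
grip_force: 0.0
```

```bash
python3 w.py w3; python3 -c "
import cv2
cv2.imwrite('pics/w3c.png',cv2.resize(cv2.imread('pics/w3.png')[200:350,160:400],(800,500),interpolation=2))"
```

```text
tcp [528.63 -57.17  65.32] tooly -65.4705134180019 0.4931882910340419 3.7333 [0.41 0.52 0.63] [-0.33  0.52  1.67 -0.    0.96  0.81]
[ 212  233   46   44 1025] [237.23 250.2 ] z60 [524.12 -32.69  60.  ] D [529.66 -32.13  70.52]
[310 234  46  41 887] [330.28 250.43] z60 [545.28 -79.23  60.  ] D [549.42 -75.23  70.81]
button_left_top 0.73 [232.8 258.1] [518.6  -32.26  60.  ]
button_right_top 0.62 [116.7 218.9] [514.6   32.27  60.  ]
button_right_top 0.59 [334.5 259.9] [541.08 -84.04  60.  ]
```

View pics/w3c.png

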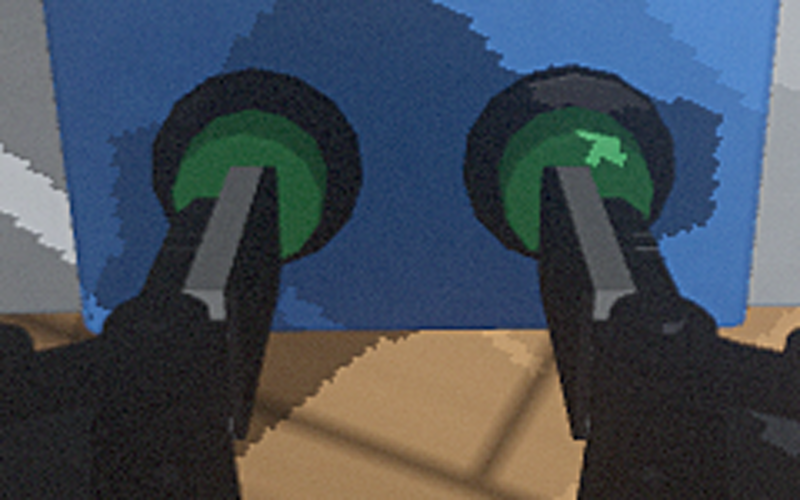

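The tips now sit over both caps, symmetric to within a millimetre. I'll press slowly.

send_rows(targets=[{"offset":[0,0,-0.5],"spin":0},{"offset":[0,0,-0.9],"spin":0},{"offset":[0,0,-1.2],"spin":0},{"offset":[0,0,-1.2],"spin":0}])

```text
time_s: 4.22
eef_pos: [529.3, -57.6, 54.0]
ee_rot: [0.0, 0.977, 0.212, 0.0]
force: [1.3, -0.8, 2.7]
grip_width: 0.493
grip_force: 1.0
```

Contact; continue.

send_rows(targets=[{"offset":[0,0,-0.3],"spin":0},{"offset":[0,0,-0.5],"spin":0},{"offset":[0,0,-0.6],"spin":0},{"offset":[0,0,-0.6],"spin":0}])

```text
time_s: 4.55
eef_pos: [529.5, -57.6, 50.1]
ee_rot: [0.0, 0.977, 0.212, 0.0]
force: [-6.8, 1.0, 21.5]
grip_width: 0.489
grip_force: 10.7
```

send_rows(targets=[{"offset":[0,0,0],"spin":0},{"offset":[0,0,0],"spin":0},{"offset":[0,0,0],"spin":0},{"offset":[0,0,0],"spin":0}])

```text
time_s: 4.88
eef_pos: [529.4, -57.6, 50.1]
ee_rot: [0.0, 0.977, 0.212, 0.0]
force: [-6.0, 1.4, 20.8]
grip_width: 0.492
grip_force: 10.7
```

```bash
python3 w.py w4; python3 -c "
from h import *
im,D=ctrl.capture('scene'); im=im[:,:,::-1].copy()
a=cv2.resize(im[160:280,190:350],(800,600),interpolation=2)[:, :]
w=cv2.imread('pics/w4.png')
o=np.hstack([cv2.resize(w[0:420],(400,300)),cv2.resize(a,(400,300))]); z=cv2.resize(w[200:320,160:400],(600,300),interpolation=2)
cv2.imwrite('pics/c4.png',np.vstack([o,np.hstack([z,np.zeros((300,200,3),np.uint8)])]))"
```

```text
tcp [529.43 -57.63  50.12] tooly -65.47701715843402 0.4918420462090551 4.8833 [-6.01  1.42 20.77] [-0.33  0.54  1.68 -0.    0.92  0.81]
[207 245  34  24 296] [220.07 254.05] z60 [527.44 -25.4   60.  ] D [522.26 -25.41  50.82]
[311 245  47  37 585] [330.42 259.07] z60 [547.64 -76.34  60.  ] D [549.55 -74.53  64.65]
[243 251  11  33 272] [247.44 266.44] z60 [526.67 -40.35  60.  ] D [521.41 -41.41  50.77]
button_left_top 0.7 [229.6 266.6] [522.88 -32.24  60.  ]
button_left_top 0.7 [499.2 289. ] [ 568.43 -163.12   60.  ]
button_right_top 0.63 [334.9 268.9] [543.66 -80.93  60.  ]
```

View pics/c4.png

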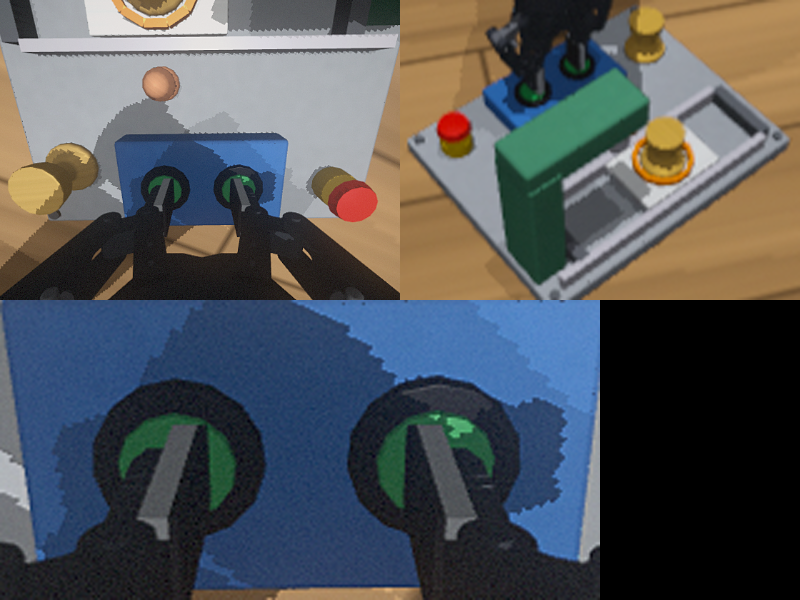

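Both caps are down, and the cup in its ring has moved from (306,214) to about (295,224) in the scene view, so the shuttle is running. I'll hold.

send_rows(targets=[{"offset":[0,0,0],"spin":0},{"offset":[0,0,0],"spin":0},{"offset":[0,0,0],"spin":0},{"offset":[0,0,0],"spin":0},{"offset":[0,0,0],"spin":0},{"offset":[0,0,0],"spin":0},{"offset":[0,0,0],"spin":0},{"offset":[0,0,0],"spin":0}])

```text
time_s: 5.75
eef_pos: [529.4, -57.6, 50.1]
ee_rot: [0.0, 0.977, 0.212, 0.0]
force: [-6.0, 1.8, 21.4]
grip_width: 0.488
grip_force: 10.7
```

send_rows(targets=[{"offset":[0,0,0],"spin":0},{"offset":[0,0,0],"spin":0},{"offset":[0,0,0],"spin":0},{"offset":[0,0,0],"spin":0},{"offset":[0,0,0],"spin":0},{"offset":[0,0,0],"spin":0},{"offset":[0,0,0],"spin":0},{"offset":[0,0,0],"spin":0}])

```text
time_s: 6.42
eef_pos: [529.5, -57.6, 50.1]
ee_rot: [0.0, 0.977, 0.212, 0.0]
force: [-6.2, 1.3, 21.6]
grip_width: 0.488
grip_force: 10.7
```

send_rows(targets=[{"offset":[0,0,0],"spin":0},{"offset":[0,0,0],"spin":0},{"offset":[0,0,0],"spin":0},{"offset":[0,0,0],"spin":0},{"offset":[0,0,0],"spin":0},{"offset":[0,0,0],"spin":0},{"offset":[0,0,0],"spin":0},{"offset":[0,0,0],"spin":0}])

```text
time_s: 7.08
eef_pos: [529.4, -57.6, 50.1]
ee_rot: [0.0, 0.977, 0.212, 0.0]
force: [-5.6, 1.4, 21.8]
grip_width: 0.491
grip_force: 10.7
```

send_rows(targets=[{"offset":[0,0,0],"spin":0},{"offset":[0,0,0],"spin":0},{"offset":[0,0,0],"spin":0},{"offset":[0,0,0],"spin":0},{"offset":[0,0,0],"spin":0},{"offset":[0,0,0],"spin":0},{"offset":[0,0,0],"spin":0},{"offset":[0,0,0],"spin":0}])

```text
time_s: 7.75
eef_pos: [529.5, -57.6, 50.1]
ee_rot: [0.0, 0.977, 0.212, 0.0]
force: [-7.3, 1.3, 21.1]
grip_width: 0.493
grip_force: 10.7
```

```bash
cat > s.py <<'E'
from h import *
import sys
np.set_printoptions(precision=1,suppress=True)
im,D=ctrl.capture('scene'); c,T=cam('scene'); cv2.imwrite('pics/%s.png'%sys.argv[1],cv2.resize(im[150:285,170:350,::-1],(800,600),interpolation=2))
m=cv2.inRange(cv2.cvtColor(im,cv2.COLOR_RGB2HSV),(5,200,180),(17,255,255)); m[:, :220]=0; m[:180]=0; m[290:]=0; m[:,340:]=0
v,u=np.nonzero(m); print('ring px',len(u),u.min(),u.max(),v.min(),v.max(),at_z(c,T,((u.min()+u.max())/2,(v.min()+v.max())/2),45))
for q in ['shuttle_nest']:
    for r in ctrl.place_of('scene',q)[:2]: print(q,r['conf'],np.array(r['uv']),at_z(c,T,r['uv'],40))
E
python3 s.py s5
```

```text
ring px 11 274 286 238 246 [688.8 -27.3  45. ]
shuttle_nest 0.73 [275.9 233.8] [661.6 -29.8  40. ]
shuttle_nest 0.6 [351.7 139.8] [401.4 262.2  40. ]
```

View pics/s5.png

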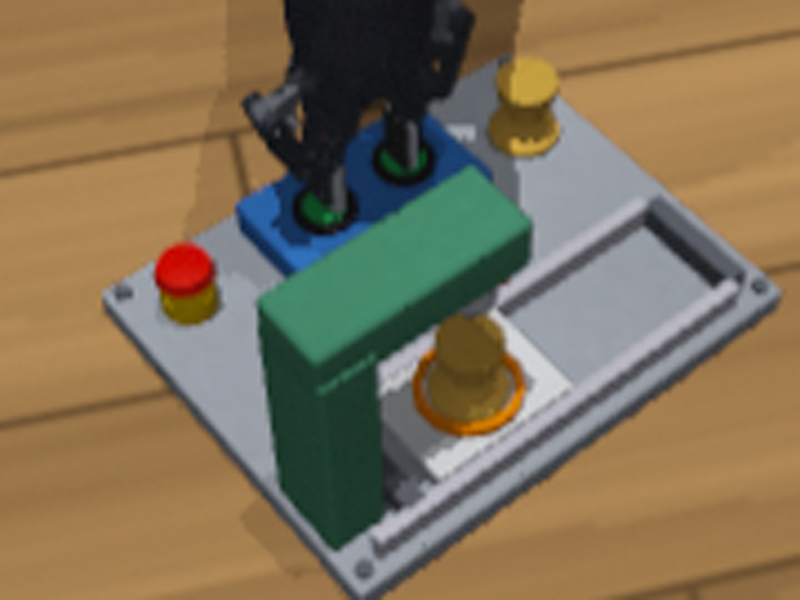

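The cup stands in its ring under the head at crop (470,385). I'll hold a bit longer and confirm it is stationary before releasing.

send_rows(targets=[{"offset":[0,0,0],"spin":0},{"offset":[0,0,0],"spin":0},{"offset":[0,0,0],"spin":0},{"offset":[0,0,0],"spin":0},{"offset":[0,0,0],"spin":0},{"offset":[0,0,0],"spin":0},{"offset":[0,0,0],"spin":0},{"offset":[0,0,0],"spin":0}])

```text
time_s: 8.52
eef_pos: [529.4, -57.6, 50.1]
ee_rot: [0.0, 0.977, 0.212, 0.0]
force: [-7.4, 0.6, 21.9]
grip_width: 0.488
grip_force: 10.7
```

send_rows(targets=[{"offset":[0,0,0],"spin":0},{"offset":[0,0,0],"spin":0},{"offset":[0,0,0],"spin":0},{"offset":[0,0,0],"spin":0},{"offset":[0,0,0],"spin":0},{"offset":[0,0,0],"spin":0},{"offset":[0,0,0],"spin":0},{"offset":[0,0,0],"spin":0}])

```text
time_s: 9.18
eef_pos: [529.4, -57.6, 50.1]
ee_rot: [0.0, 0.977, 0.212, 0.0]
force: [-6.5, 2.0, 21.3]
grip_width: 0.491
grip_force: 10.7
```

```bash
python3 s.py s6; python3 -c "
import cv2,numpy as np
a,b=[cv2.imread(f'pics/{n}.png').astype(int) for n in('s5','s6')]
d=abs(a-b).max(2); print(d[280:480,360:620].mean(),d[300:,:250].mean(),d[280:480,360:620].max())
from h import *
c,T=cam('scene'); print(at_z(c,T,(170+470*.225,150+388*.225),43))"
```

```text
ring px 11 274 286 238 246 [688.8 -27.3  45. ]
shuttle_nest 0.77 [274.3 239.8] [676.8 -37.6  40. ]
0.9366538461538462 0.85648 7
[672.80621502 -33.12188264  43.        ]
```

Nothing moved between the two pictures, and the nest is at (673,-33), matching the expected end stop at (673,-35). I'll release straight up.

send_rows(targets=[{"offset":[0,0,0.8],"spin":0},{"offset":[0,0,2],"spin":0},{"offset":[0,0,5],"spin":0},{"offset":[0,0,9],"spin":0},{"offset":[0,0,13],"spin":0},{"offset":[0,0,17],"spin":0},{"offset":[0,0,18],"spin":0},{"offset":[0,0,18],"spin":0}])

```text
time_s: 9.95
eef_pos: [530.1, -57.8, 231.2]
ee_rot: [0.001, 0.977, 0.212, 0.002]
force: [-0.1, 0.9, -0.6]
grip_width: 0.489
grip_force: 0.0
```

```bash
python3 s.py s7; python3 w.py w7
```

```text
ring px 11 274 286 241 246 [692.7 -28.3  45. ]
shuttle_nest 0.96 [272.8 238.8] [673.3 -40.2  40. ]
tcp [528.69 -57.36 227.14] tooly -65.49035414484285 0.4887236792899758 10.05 [-0.39 -0.38  0.51] [-0.33  0.33  1.48  0.    1.33  0.81]
[ 335    0  224   38 7435] [446.4   16.82] z60 [ 735.52 -126.9    60.  ] D [679.51 -84.41 188.91]
[246 176  23  23 421] [257.12 187.  ] z60 [517.86 -32.84  60.  ] D [517.55 -32.87  58.84]
[298 176  22  22 405] [308.43 186.53] z60 [541.27 -82.86  60.  ] D [541.   -83.13  58.59]
button_left_top 0.55 [255.9 187.2] [517.1  -31.73  60.  ]
button_right_top 0.98 [307.1 185.1] [542.1  -80.87  60.  ]
```

View pics/s7.png

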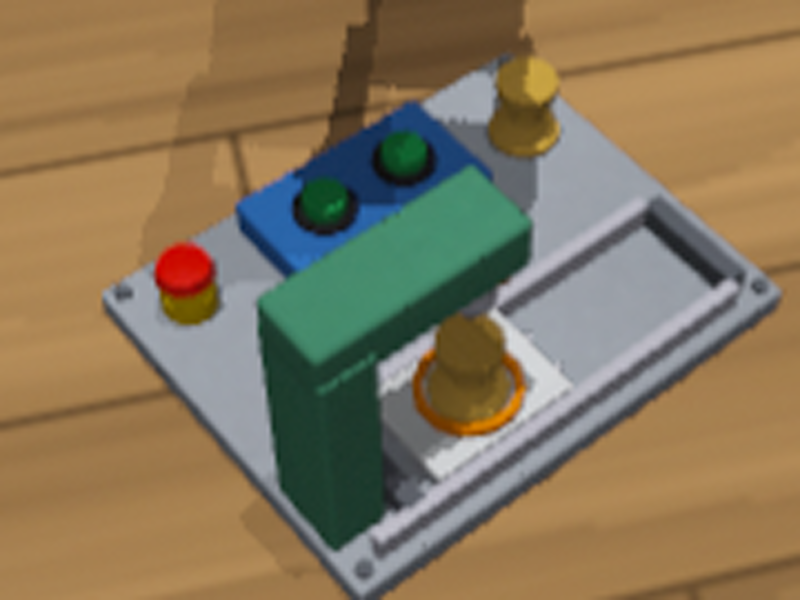

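Both buttons are back up at crop (403,157) and (325,203). The cup is upright at the end stop at (470,385), the stop button is untouched, and the arm is clear.

```bash
python3 -c "
from rig import ctrl
print(ctrl.finish_job())"
```

```text
the job is handed in; nothing more can be done
None
```

The job is handed in: both green buttons were held down together until the shuttle had carried the cup to its end stop, then released, with the cup upright, the red stop untouched and the arm clear (about 10 s on the robot's clock).

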